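# Refit the burner crown on the gas stove

## Task

The stove has been washed: pick up the brass burner crown that is drying on the wooden cup rack and put it back on the stove's burner. Set its tapered skirt in the burner cup and, as its lugs are hidden from view, turn it gently under light pressure until you feel the lugs drop into their slots, then let it settle fully home, level and centred, and let go. Do not drop it or force it down, and leave the cups, the clay coffee pot and the loose pan support where they are.

Things in the scene. Friction and masses are not known exactly. Their poses are not given: they have to be found in the camera images.
- crown_mid (a point): Burner crown, a round brass piece 50 mm high, 68 mm in diameter, upright on the cup rack at the start; about 0.36 kg. Grip it across the head, whose sides are upright from 24 to 41 mm above the underside; above that it narrows to the flat top at 50 mm. Point: on its axis, half-way up (25 mm above the underside); z up along the axis.
- crown_foot (a point): Centre of the crown's underside. From here up to 24 mm the crown is a plain cone (skirt), 31.5 mm in diameter at the underside, 49 mm under the head. Four lugs, 90 degrees apart, hang 8 mm down from the head's flat underside, 25 to 30.5 mm from the axis, each 9 mm wide with bevelled tips. The head hides them from above; their bearing in this frame is not known.
- stove: Single-burner gas stove in sheet steel, fixed, 330 mm deep (x), 300 mm wide (y), top plate 75 mm above the counter, knob on its front (-x), pan support taken off. The burner cup, 62 mm in diameter outside and 40 mm high, stands alone in the middle of the top plate. Origin: on the counter, under the middle of the stove.
- burner_rim (a point): On the axis of the burner cup, level with its rim (115 mm above the counter). The rim, 25 to 31 mm from the axis, is cut through by four slots 15 mm wide, 9 mm deep, 90 degrees apart, at a bearing this frame does not give. With its lugs on the rim the crown's middle is 9 mm above this point, with 2 mm of sideways play. Inside the cup is a smooth rigid cone that fits the skirt.
- burner_seat (a point): Where the crown's middle (crown_mid) lies when home: on the cup's axis, 2.5 mm above the rim, 117.5 mm above the counter. From lugs on the rim the crown sinks 6.5 mm to get there, once turned so that the lugs face the slots (to within some 6 degrees if well centred; never more than a quarter turn to search, either way round).
- cup_rack: Low slatted wooden rack, fixed, 220 mm (x) by 320 mm (y), its deck 55 mm above the counter; it carries the crown and the two cups. The rack and the stove stand left and right of the middle, in either order. Origin: on the counter under its middle.
- cup_a_mid (a point): Bystander: small white coffee cup without handle, upside down on the rack, 66 mm in diameter, 52 mm high; point at its centre.
- cup_b_mid (a point): Bystander: a second such cup; point at its centre.
- jebena: Bystander: dark clay coffee pot, 150 mm wide over the belly, 205 mm high with its neck, standing at the left side of the counter. Origin at the middle of its underside.
- pan_support: Bystander: loose round steel pan support, 230 mm across and 46 mm high, lying at the right side of the counter. Origin at the middle of its underside.
There are look-alikes about, which are no part of the job. What is meant by the part that bears crown_mid is not green, pink or turquoise, and is the smaller of those in its own colour.

How it is judged:
By the outcome, as a careful person would: the job done as asked, in the order asked, and still so for the second after the job is handed in, with the robot touching nothing.
It also fails if it takes over 50 s, if anything falls off the work surface, if the arm or the gripper's body presses on something with over 40 N, if the wrist force passes 120 N, or if a joint passes its speed limit or range.

## Robot

A 7-joint arm with a two-finger parallel gripper is mounted at the origin on the work surface. World frame = base frame: x ahead of the robot, y to its left, z up, the work surface at z = 0. Lengths are in m, angles in rad, forces in N, time in s.
With the tool pointing down it reaches from about 0.425 to 0.875 m from the base axis. Payload 8.4 kg.
Tool frame: the origin (TCP) lies at the very end of the fingers, on their centre line; the grasp point (between the pads) lies 19 mm behind it; z points along the fingers, y is the line along which they close (so a half turn about z gives the same grasp; the last joint's range is limited). The gripper opens to 85 mm and grips with 20 to 120 N. Pads are 22 mm wide; open, the fingers measure 114 mm over their backs; the gripper's body (76 mm by 85 mm) begins 54 mm behind the grasp point. The pads swing forward as they close: fully open they stand 13 mm farther back than shut.
Start: joints at [1.212, 0.333, 0.04, 1.465, -0.013, 1.343, -0.059], TCP at [0.167, -0.628, 0.231] pointing down, gripper open.
Joint ranges: [-2.58, 2.58], [-0.38, 2.09], [-1.3, 1.39], [0.25, 2.4], [-1.5, 4.64], [0.08, 2.09], [-2.65, 2.65]. Speed limits (rad/s): [2.22, 2.22, 2.79, 2.79, 3.14, 3.14, 3.14].

## Interface

Orientations are given as [roll, pitch, yaw] about the fixed x, y, z axes, in that order (R = Rz(yaw) Ry(pitch) Rx(roll)).
In Python, from rig import monitor, cams, job gives the robot as it stands.
- The arm moves only by the tool apply_moves, never from a script. Its argument "deltas" is a list of rows, each a list of 2 entries, a list of its own where there are three numbers: the shift along the world's x, y, z in units of 50 mm (1.0 is 50 mm), then the turn about the world's z in degrees. In form: [[[tx, ty, tz], roll], ...]. A call has exactly 5 rows; each row is the pose to reach, as a shift and turn from the pose commanded when the call began; what a row does not reach only later rows make up. A row lasts 1/10 s, in which the tool goes at most 50 mm and 8.59 degrees, less where a joint would pass 70% of its speed; a pose out of reach is approached as far as the arm can. A call with a gripper value outside its range is refused whole. "fingers" is the gripper's target within -1 to 1 (fully open at 1, half-way at 0, shut at -1), set as the call begins (left out, the last holds). The fingers move at their own pace and stop on an object; "force" is the grip in N (left out, the last holds). Time passes only in rows, so rows that repeat a pose let the fingers close, or fill a call up. It gives the time, the measured TCP pose, the force, the opening and the grip force at its end, in the units of the state.
- monitor.read_state(): the state, without advancing time (a new reading comes with each control period).
- cams.capture(name): name is "scene" or "top"; returns a dict with "frame" (480x640x3 uint8, red, green, blue), "camera_matrix" (3x3 intrinsics, pixels), "camera_from_world" (4x4, takes a point from world to camera coordinates). Camera axes: x right, y down, z forward; pixel columns grow to the right and rows downward; lengths in m; the calibration is good to about 2 mm. A picture is of the moment at which its call begins. There is no depth.
- job.job_done(): hands the job in; it is judged then, once.
The state is a dict: "time": time; "joints": joint angles; "joint_velocities": joint speeds; "joint_torque": joint torques, N m; "ee_pos": TCP position; "tcp_rot": TCP orientation; "contact_force": force on the tool from outside, world axes, zero at the start; "ft_torque": the same for the moment, N m; "opening": opening from 0.0 (shut) to 1.0 (fully open); "gripper_force": force on a finger pad.
Only numpy, scipy, OpenCV 4.12 (cv2) and the standard library are available. Lean on these libraries where they do the work, as an engineer would, in place of code of your own. Each camera call takes 0.05 s, during which the arm holds its last target. There are 200 camera calls.

## Working session

There is one attempt and no reset: what is moved stays moved. The work goes in short steps, Python scripts to look and compute and a tool call to move; the robot and the scene stay as the last step left them, time stands still between calls to the robot, and variables do not carry over. Pictures are saved under pics/ and viewed, at most 10 in all, crops included, and the job is handed in when it is done.

Besides the shell and the picture viewer there is one more tool, called as name([rows], argument=value, ...), one row to a line, values as JSON. apply_moves: Moves the arm, as the interface text tells. Its arguments: {"type":"object","properties":{"deltas":{"type":"array","items":{"type":"array"}},"fingers":{"type":"number"},"force":{"type":"number"}},"required":["deltas"]}

```bash
mkdir -p pics
cat > h.py <<'E'
import numpy as np, cv2
from rig import monitor, cams, job
def cap(n, fn=None):
    d=cams.capture(n)
    if fn: cv2.imwrite(fn, d["frame"][:,:,::-1])
    np.savez(f'{n}.npz', **d)
    return d
def load(n): return dict(np.load(f'{n}.npz'))
def ray(d,u,v):
    K=d["camera_matrix"];T=d["camera_from_world"];R=T[:3,:3];t=T[:3,3]
    return -R.T@t, R.T@np.linalg.solve(K,[u,v,1.])
def atz(d,u,v,z):
    o,r=ray(d,u,v); return o+r*(z-o[2])/r[2]
def proj(d,p):
    c=d["camera_from_world"]@np.r_[p,1]; q=d["camera_matrix"]@c[:3]; return q[:2]/q[2]
def crop(d,u,v,w,h,s,fn):
    f=d["frame"][max(0,v-h//2):v+h//2,max(0,u-w//2):u+w//2,::-1]
    cv2.imwrite(fn,cv2.resize(f,None,fx=s,fy=s,interpolation=cv2.INTER_CUBIC))
E
python3 - <<'E'
from h import *
for n in("scene","top"):
    d=cap(n,f"pics/{n}.png"); print(d["camera_from_world"].round(3),d["camera_matrix"].round(1))
print(monitor.read_state())
E
```

```text
[[-0.787  0.617  0.003  0.422]
 [ 0.339  0.436 -0.833 -0.078]
 [-0.515 -0.655 -0.553  1.75 ]
 [ 0.     0.     0.     1.   ]] [[468.1   0.  322.3]
 [  0.  468.1 231.2]
 [  0.    0.    1. ]]
[[-0.026 -0.999  0.021 -0.028]
 [-0.986  0.022 -0.165  0.538]
 [ 0.165 -0.025 -0.986  1.369]
 [ 0.     0.     0.     1.   ]] [[470.2   0.  325.5]
 [  0.  470.2 239.6]
 [  0.    0.    1. ]]
{'time': 0.1, 'joints': array([ 1.21179985,  0.33385348,  0.03992075,  1.46617992, -0.01342343,
        1.34327609, -0.05848636]), 'joint_velocities': array([-1.56255597e-03, -1.74200331e-03,  7.08756384e-05, -2.03203720e-03,
        4.37004380e-04, -3.94143290e-04,  3.18339343e-04]), 'joint_torque': array([ 4.13407863e-03, -6.60012317e+01,  1.37050487e+00, -4.06471682e+01,
        1.71559973e-02,  9.08757211e-03,  1.08343772e-04]), 'ee_pos': array([ 0.16682696, -0.62781004,  0.23050371]), 'tcp_rot': array([-3.14014522e+00,  9.00692956e-05,  2.59744475e-01]), 'contact_force': array([-0.19847901, -0.31663876, -0.49804675]), 'ft_torque': array([ 0.02361676, -0.00614264,  0.01656463]), 'gripper_force': 0.0, 'opening': 1.0015243031162604}
```

View pics/scene.png

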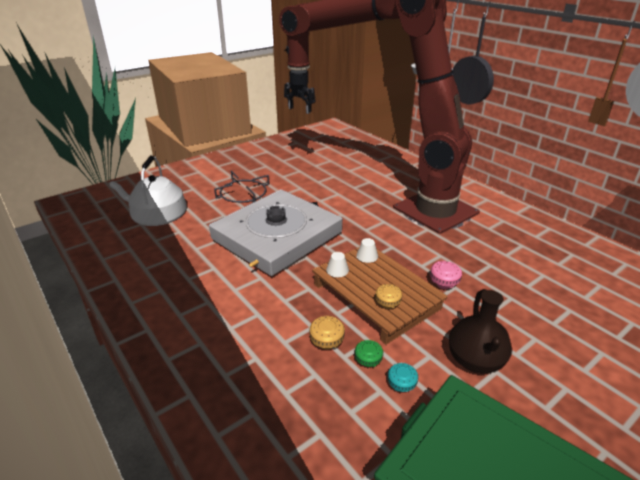

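View pics/top.png

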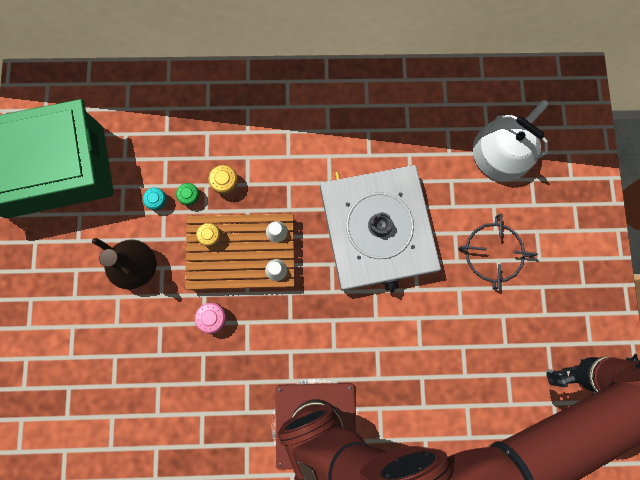

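Candidates in the top picture:
- small brass, on the rack (207,234)
- larger brass, on the counter (222,180)
- green (187,194)
- turquoise (154,198)
- pink (210,319)

I choose the smaller brass one on the rack, scene (389,296). The burner cup is at top (381,225), scene (276,214). I'll check both in close crops.

Run:
```python
from h import *
t=load("top");s=load("scene")
def g(d,u,v,w,h,k): 
    return cv2.resize(d["frame"][v-h//2:v+h//2,u-w//2:u+w//2,::-1],None,fx=k,fy=k,interpolation=cv2.INTER_CUBIC)
a=np.vstack([np.hstack([g(t,207,234,50,36,8),g(t,381,225,50,36,8)]),np.hstack([g(s,389,296,50,36,8),g(s,276,214,50,36,8)])])
cv2.imwrite("pics/c1.png",a)
print(atz(t,207,234,.105),atz(t,381,225,.115),atz(s,276,208,.115))
```

```text
[0.55150372 0.30047349 0.105     ] [ 0.56495136 -0.1998116   0.115     ] [ 0.56266557 -0.21312396  0.115     ]
```

View pics/c1.png

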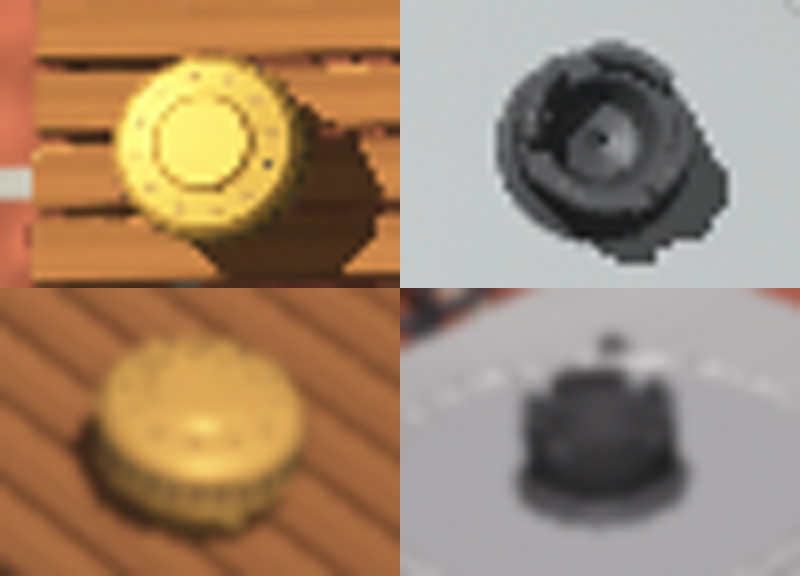

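The crop confirms a brass crown on the rack: top face centre at top (207.4,233.6), with a lug bump visible at its front. The cup rim centre is about top (382,223). I'll overlay the model circles to refine both.

Run:
```python
from h import *
t=load("top");s=load("scene")
C=atz(t,207.4,233.6,.105); B=atz(t,382.2,223.4,.115)
print(C,B,proj(s,C),proj(s,B))
def g(d,u,v,circ,w=50,h=36,k=8):
    u0,v0=u-w//2,v-h//2
    im=cv2.resize(d["frame"][v0:v0+h,u0:u0+w,::-1],None,fx=k,fy=k,interpolation=cv2.INTER_CUBIC)
    for c,z,r,col in circ:
        P=[((proj(d,[c[0]+r*np.cos(a),c[1]+r*np.sin(a),z])-[u0-.5,v0-.5])*k-.5) for a in np.linspace(0,2*np.pi,60)]
        cv2.polylines(im,[np.array(P).round().astype(int)],True,col,1)
    return im
cc=[(C,.096,.034,(0,0,255)),(C,.079,.034,(255,0,0))]
bb=[(B,.115,.031,(0,0,255)),(B,.115,.025,(0,255,0)),(B,.075,.031,(255,0,0))]
cv2.imwrite("pics/c2.png",np.vstack([np.hstack([g(t,207,234,cc),g(t,381,225,bb)]),np.hstack([g(s,389,296,cc),g(s,276,214,bb)])]))
```

```text
[0.55264542 0.29934971 0.105     ] [ 0.56957158 -0.20349176  0.115     ] [388.8125413  290.08345215] [275.85694963 209.85759838]
```

View pics/c2.png

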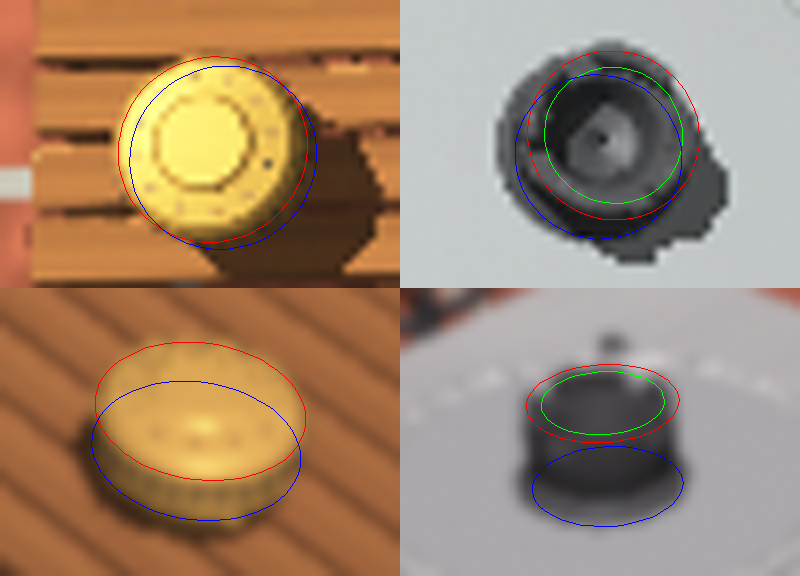

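apply_moves([
  [[0.9, 0.9, 0.2], 8],
  [[1.8, 1.8, 0.3], 16],
  [[2.6, 2.7, 0.4], 24],
  [[3.4, 3.6, 0.4], 32],
  [[4.2, 4.4, 0.4], 40],
], fingers=1)

```text
time: 0.6
ee_pos: [0.3398, -0.4464, 0.2505]
tcp_rot: [-3.142, 0.0, 0.964]
contact_force: [0.6, -1.2, 0.0]
opening: 1.0
gripper_force: 0.0
```

Against the overlay, the crown lies about 2 mm farther in +y, at about (0.552, 0.301). The burner is at about (0.571, -0.202). Now I'll travel to the crown.

apply_moves([
  [[0.6, 0.9, 0], 7],
  [[1.2, 1.8, 0], 14],
  [[1.7, 2.7, 0], 21],
  [[2.2, 3.6, 0], 28],
  [[2.5, 4.5, 0], 35],
])

```text
time: 1.1
ee_pos: [0.4617, -0.229, 0.2502]
tcp_rot: [-3.142, -0.0, 1.574]
contact_force: [0.9, 0.3, 0.0]
opening: 1.002
gripper_force: 0.0
```

apply_moves([
  [[0.2, 0.98, 0], 0],
  [[0.4, 1.96, 0], 0],
  [[0.6, 2.9, 0], 0],
  [[0.8, 3.9, 0], 0],
  [[1.0, 4.8, 0], 0],
])

```text
time: 1.6
ee_pos: [0.5107, 0.0112, 0.2505]
tcp_rot: [3.142, 0.0, 1.569]
contact_force: [1.2, -0.7, 0.0]
opening: 1.001
gripper_force: 0.0
```

apply_moves([
  [[0, 0.95, 0], 0],
  [[0, 1.9, 0], 0],
  [[0, 2.85, 0], 0],
  [[0, 2.85, 0], 0],
  [[0, 2.85, 0], 0],
])

```text
time: 2.1
ee_pos: [0.5104, 0.1526, 0.2501]
tcp_rot: [-3.141, -0.0, 1.572]
contact_force: [0.2, -1.0, 0.9]
opening: 1.003
gripper_force: 0.0
```

apply_moves([
  [[0.4, 0.95, -0.2], 0],
  [[0.83, 1.9, -0.4], 0],
  [[0.83, 2.8, -0.8], 0],
  [[0.83, 2.97, -1.6], 0],
  [[0.83, 2.97, -2.5], 0],
])

```text
time: 2.6
ee_pos: [0.5526, 0.3019, 0.1245]
tcp_rot: [3.141, -0.002, 1.571]
contact_force: [0.4, 0.1, 0.1]
opening: 1.0
gripper_force: 0.0
```

Run:
```python
from h import *
t=cap("top");s=cap("scene")
def g(d,u,v,w=66,h=50,k=6):
    return cv2.resize(d["frame"][v-h//2:v+h//2,u-w//2:u+w//2,::-1],None,fx=k,fy=k,interpolation=cv2.INTER_CUBIC)
cv2.imwrite("pics/c3.png",np.hstack([g(t,207,234),g(s,389,285)]))
# rim unwrap for slots
B=np.array([.571,-.202])
for dx,dy in((0,0),(.001,.001),(-.001,-.001)):
    o=[]
    for b in range(0,360,6):
        a=np.radians(b); v=[]
        for r in(.026,.028,.030):
            u=proj(t,[B[0]+dx+r*np.cos(a),B[1]+dy+r*np.sin(a),.115])
            v.append(cv2.getRectSubPix(cv2.cvtColor(t["frame"],cv2.COLOR_RGB2GRAY),(1,1),tuple(map(float,u)))[0,0])
        o.append(int(np.mean(v)))
    print(o)
```

```text
[84, 84, 103, 120, 111, 105, 82, 82, 79, 81, 88, 90, 87, 99, 90, 83, 54, 52, 93, 100, 99, 96, 93, 96, 89, 89, 90, 87, 81, 84, 82, 79, 81, 92, 93, 69, 68, 82, 85, 91, 86, 91, 93, 93, 94, 93, 95, 109, 122, 134, 125, 110, 91, 97, 102, 92, 91, 88, 92, 90]
[97, 102, 126, 135, 123, 113, 97, 95, 94, 93, 96, 97, 93, 103, 94, 90, 66, 59, 79, 100, 101, 97, 93, 96, 95, 90, 96, 92, 91, 89, 90, 89, 89, 97, 99, 77, 75, 92, 96, 101, 95, 96, 93, 94, 93, 92, 95, 106, 120, 125, 112, 93, 97, 99, 98, 98, 96, 99, 99, 99]
[76, 72, 89, 108, 105, 102, 75, 67, 66, 68, 74, 78, 85, 87, 80, 65, 48, 65, 98, 101, 98, 95, 97, 93, 85, 89, 82, 78, 75, 75, 71, 68, 76, 81, 80, 59, 60, 69, 72, 77, 79, 85, 87, 91, 93, 96, 105, 105, 128, 138, 142, 125, 95, 97, 96, 91, 86, 81, 82, 81]
```

View pics/c3.png

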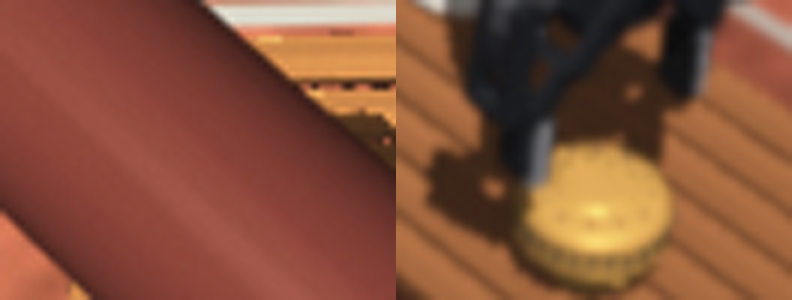

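The near finger tip is at crop (537,185) and the far one at (690,95), so their midpoint is at scene (392.2,283.3). The crown is just below, at scene (389,296).

Run:
```python
from h import *
s=load("scene")
for z in(.1245,.131,.1375): print(proj(s,[.5526,.3019,z]), atz(s,392.2,283.3,z))
p=atz(s,393.4,307.2,.071)-[.552,.301,.071]; print(p, np.degrees(np.arctan2(p[1],p[0])))
```

```text
[390.149806   284.77811559] [0.54426008 0.30096356 0.1245    ]
[390.36029526 282.81813602] [0.55025541 0.30614352 0.131     ]
[390.57205368 280.84633871] [0.55625075 0.31132347 0.1375    ]
[ 8.76912508e-03  2.70576640e-02 -4.16333634e-17] 72.04299615791857
```

apply_moves([
  [[0, 0, -0.4], 0],
  [[0, 0, -0.7], 0],
  [[0, 0, -0.95], 0],
  [[0, 0, -1.1], 0],
  [[0, 0, -1.18], 0],
])

```text
time: 3.2
ee_pos: [0.5526, 0.2996, 0.0663]
tcp_rot: [-3.141, 0.0, 1.568]
contact_force: [-0.9, -0.1, -0.7]
opening: 0.999
gripper_force: 0.0
```

apply_moves([
  [[0, 0, -0.04], 0],
  [[0, 0, -0.04], 0],
  [[0, 0, -0.04], 0],
  [[0, 0, -0.04], 0],
  [[0, 0, -0.04], 0],
], fingers=-1, force=45)

```text
time: 3.7
ee_pos: [0.5526, 0.3002, 0.0649]
tcp_rot: [3.141, -0.0, 1.569]
contact_force: [-0.4, -0.0, 1.5]
opening: 0.783
gripper_force: 51.0
```

apply_moves([
  [[0, 0, 0], 0],
  [[0, 0, 0], 0],
  [[0, 0, 0], 0],
  [[0, 0, 0], 0],
  [[0, 0, 0], 0],
])

```text
time: 4.2
ee_pos: [0.5526, 0.3002, 0.0648]
tcp_rot: [3.141, -0.0, 1.569]
contact_force: [0.2, 0.0, 5.8]
opening: 0.781
gripper_force: 51.3
```

apply_moves([
  [[0, 0, 0.1], 0],
  [[0, 0, 0.4], 0],
  [[0, 0, 1.0], 0],
  [[0, 0, 1.8], 0],
  [[0, 0, 2.5], 0],
])

```text
time: 4.7
ee_pos: [0.552, 0.3, 0.1918]
tcp_rot: [-3.141, -0.0, 1.569]
contact_force: [0.6, 0.2, -2.5]
opening: 0.779
gripper_force: 51.5
```

Run:
```python
from h import *
s=cap("scene"); print(proj(s,[.5526,.3015,.2]))
u,v=proj(s,[.5526,.3015,.24]).astype(int); crop(s,u,v,80,80,7,"pics/c4.png"); print(u-40,v-40)
x=monitor.read_state(); print(x["ee_pos"],x["contact_force"],x["opening"])
```

```text
[392.55955394 261.18449156]
353 208
[0.55408401 0.3018319  0.19823633] [1.58834772 2.37337515 2.76156275] 0.781231527426377
```

View pics/c4.png

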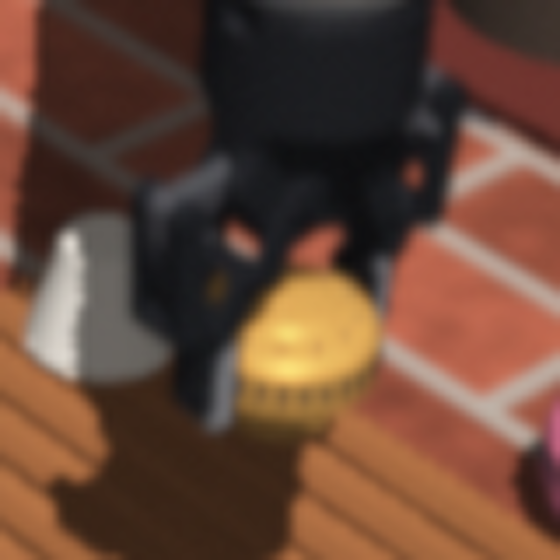

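The crown is held level in the pads, with its head at crop (310,350). Next I'll carry it over the burner with a +20° turn on the way.

apply_moves([
  [[0.0, -0.3, 0.1], 1],
  [[0.05, -0.9, 0.1], 3],
  [[0.1, -1.7, 0.1], 5],
  [[0.15, -2.6, 0.1], 7],
  [[0.2, -3.5, 0.1], 9],
])

```text
time: 5.25
ee_pos: [0.562, 0.1236, 0.1949]
tcp_rot: [3.142, 0.0, 1.728]
contact_force: [0.8, -0.4, -3.3]
opening: 0.782
gripper_force: 51.6
```

apply_moves([
  [[0.05, -0.9, 0], 2],
  [[0.1, -1.8, 0], 4],
  [[0.12, -2.7, 0], 6],
  [[0.14, -3.6, 0], 8],
  [[0.17, -4.4, 0], 10],
])

```text
time: 5.75
ee_pos: [0.5703, -0.0975, 0.195]
tcp_rot: [-3.141, 0.001, 1.901]
contact_force: [0.5, -0.3, -3.3]
opening: 0.782
gripper_force: 51.6
```

apply_moves([
  [[0, -0.8, 0], 0.5],
  [[0, -1.4, 0], 1],
  [[0, -1.8, -0.1], 1],
  [[0, -2.06, -0.3], 1],
  [[0, -2.16, -0.6], 1],
])

```text
time: 6.25
ee_pos: [0.5711, -0.2035, 0.1639]
tcp_rot: [3.141, 0.0, 1.917]
contact_force: [-0.2, 0.3, -4.0]
opening: 0.775
gripper_force: 51.6
```

Run:
```python
from h import *
t=cap("top");s=cap("scene")
x=monitor.read_state(); p=x["ee_pos"];print(p,x["tcp_rot"],x["contact_force"],x["ft_torque"])
def g(d,P,w=66,h=66,k=6):
    u,v=proj(d,P).astype(int); u0,v0=u-w//2,v-h//2; print(u0,v0)
    im=cv2.resize(d["frame"][v0:v0+h,u0:u0+w,::-1],None,fx=k,fy=k,interpolation=cv2.INTER_CUBIC)
    for c,z,r,col in (([.571,-.202],.115,.031,(0,255,0)),(p+[0,.001,0],p[2]+.0312,.034,(0,0,255)),(p+[0,.001,0],p[2]+.0142,.034,(255,0,0))):
        Q=[((proj(d,[c[0]+r*np.cos(a),c[1]+r*np.sin(a),z])-[u0-.5,v0-.5])*k-.5) for a in np.linspace(0,2*np.pi,60)]
        cv2.polylines(im,[np.array(Q).round().astype(int)],True,col,1)
    return im
P=[.571,-.202,.15]
cv2.imwrite("pics/c5.png",np.hstack([g(t,P),g(s,P)]))
```

```text
[ 0.56943512 -0.20188856  0.16129854] [-3.13838412 -0.00344181  1.91847823] [-0.2917833   0.28043382 -3.60498723] [0.0064381  0.01773187 0.01916006]
350 187
242 167
```

View pics/c5.png

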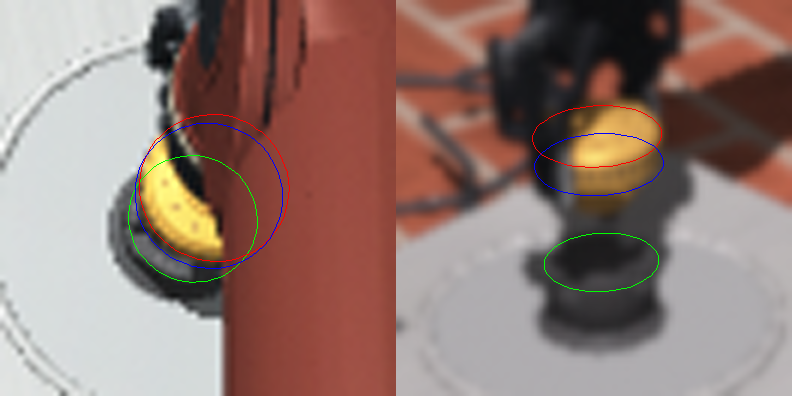

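The overlay matches: crown left edge at top crop 140, and rim at scene crop 545–660. Now I'll lower it with care; I expect lug contact near TCP z = 0.109.

apply_moves([
  [[0, 0, -0.3], 0],
  [[0, 0, -0.6], 0],
  [[0, 0, -0.8], 0],
  [[0, 0, -0.95], 0],
  [[0, 0, -1.0], 0],
])

```text
time: 6.85
ee_pos: [0.5705, -0.2026, 0.1133]
tcp_rot: [-3.141, -0.001, 1.918]
contact_force: [-0.4, -0.6, -3.4]
opening: 0.783
gripper_force: 51.6
```

apply_moves([
  [[0, 0, -0.02], 0],
  [[0, 0, -0.04], 0],
  [[0, 0, -0.06], 0],
  [[0, 0, -0.08], 0],
  [[0, 0, -0.08], 0],
])

```text
time: 7.35
ee_pos: [0.5709, -0.2031, 0.1105]
tcp_rot: [3.142, 0.0, 1.918]
contact_force: [-0.8, -0.3, -3.8]
opening: 0.78
gripper_force: 51.6
```

apply_moves([
  [[0, 0, -0.01], 0],
  [[0, 0, -0.02], 0],
  [[0, 0, -0.03], 0],
  [[0, 0, -0.03], 0],
  [[0, 0, -0.03], 0],
])

```text
time: 7.85
ee_pos: [0.5709, -0.203, 0.1089]
tcp_rot: [-3.142, -0.0, 1.918]
contact_force: [0.3, 0.2, -2.4]
opening: 0.777
gripper_force: 51.7
```

apply_moves([
  [[0, 0, -0.01], 0],
  [[0, 0, -0.02], 0],
  [[0, 0, -0.03], 0],
  [[0, 0, -0.03], 0],
  [[0, 0, -0.03], 0],
])

```text
time: 8.35
ee_pos: [0.5714, -0.2031, 0.1088]
tcp_rot: [3.141, 0.001, 1.918]
contact_force: [-3.5, -0.2, 8.5]
opening: 0.782
gripper_force: 52.7
```

Contact came at z = 0.1088, as the model predicts. Now I'll turn gently under light pressure.

apply_moves([
  [[-0.01, 0, 0], 2],
  [[-0.01, 0, 0], 4],
  [[-0.01, 0, 0], 6],
  [[-0.01, 0, 0], 8],
  [[-0.01, 0, 0], 10],
])

```text
time: 8.85
ee_pos: [0.5713, -0.2032, 0.1086]
tcp_rot: [3.14, 0.002, 2.094]
contact_force: [-1.4, 0.6, 2.6]
opening: 0.779
gripper_force: 52.4
```

apply_moves([
  [[0, 0, 0], 1],
  [[0, 0, 0], 2],
  [[0, 0, 0], 3],
  [[0, 0, 0], 4],
  [[0, 0, 0], 5],
])

```text
time: 9.35
ee_pos: [0.5706, -0.2032, 0.1078]
tcp_rot: [3.141, 0.001, 2.18]
contact_force: [-0.7, -0.6, 4.5]
opening: 0.777
gripper_force: 52.4
```

apply_moves([
  [[0, 0, 0], 1],
  [[0, 0, 0], 2],
  [[0, 0, 0], 3],
  [[0, 0, 0], 4],
  [[0, 0, 0], 4],
])

```text
time: 9.85
ee_pos: [0.5708, -0.2025, 0.1073]
tcp_rot: [3.141, -0.0, 2.251]
contact_force: [5.0, 0.4, -1.1]
opening: 0.779
gripper_force: 51.9
```

It dropped to the commanded height and the pressure went off. Now I'll lower it a little and feel.

apply_moves([
  [[0, 0, -0.01], 0.5],
  [[0, 0, -0.02], 1],
  [[0, 0, -0.03], 1],
  [[0, 0, -0.04], 1],
  [[0, 0, -0.04], 1],
])

```text
time: 10.35
ee_pos: [0.5713, -0.2028, 0.1059]
tcp_rot: [3.14, 0.001, 2.267]
contact_force: [5.1, 1.2, 0.7]
opening: 0.784
gripper_force: 51.9
```

apply_moves([
  [[0.01, 0, -0.01], 0.5],
  [[0.015, 0, -0.02], 1],
  [[0.015, 0, -0.03], 1],
  [[0.015, 0, -0.04], 1],
  [[0.015, 0, -0.04], 1],
])

```text
time: 10.85
ee_pos: [0.5721, -0.2028, 0.1039]
tcp_rot: [3.14, 0.001, 2.285]
contact_force: [5.6, 1.0, 0.8]
opening: 0.777
gripper_force: 51.9
```

apply_moves([
  [[0, 0, -0.01], 0],
  [[0, 0, -0.015], 0],
  [[0, 0, -0.02], 0],
  [[0, 0, -0.02], 0],
  [[0, 0, -0.02], 0],
])

```text
time: 11.35
ee_pos: [0.5723, -0.2028, 0.1031]
tcp_rot: [3.14, 0.002, 2.285]
contact_force: [6.6, 2.2, 1.0]
opening: 0.781
gripper_force: 51.9
```

apply_moves([
  [[0.01, 0.005, 0], 0],
  [[0.02, 0.01, -0.01], 0],
  [[0.02, 0.01, -0.02], 0],
  [[0.02, 0.01, -0.02], 0],
  [[0.02, 0.01, -0.02], 0],
])

```text
time: 11.85
ee_pos: [0.5728, -0.2028, 0.1021]
tcp_rot: [3.141, 0.001, 2.284]
contact_force: [3.9, -0.8, 4.3]
opening: 0.779
gripper_force: 52.4
```

apply_moves([
  [[0.01, 0, -0.005], 0],
  [[0.01, 0, -0.01], 0],
  [[0.01, 0, -0.02], 0],
  [[0.01, 0, -0.02], 0],
  [[0.01, 0, -0.02], 0],
])

```text
time: 12.35
ee_pos: [0.5729, -0.2028, 0.102]
tcp_rot: [-3.141, 0.001, 2.284]
contact_force: [-1.4, 1.0, 15.9]
opening: 0.78
gripper_force: 53.4
```

It is home: z = 0.102 with firm, even contact. I'll ease the pressure off and open the fingers.

apply_moves([
  [[0, 0, 0.01], 0],
  [[0, 0, 0.015], 0],
  [[0, 0, 0.015], 0],
  [[0, 0, 0.015], 0],
  [[0, 0, 0.015], 0],
], force=20)

```text
time: 12.85
ee_pos: [0.5729, -0.2028, 0.1021]
tcp_rot: [-3.141, 0.001, 2.284]
contact_force: [2.0, -0.0, 8.3]
opening: 0.783
gripper_force: 52.8
```

apply_moves([
  [[0, 0, 0], 0],
  [[0, 0, 0], 0],
  [[0, 0, 0], 0],
  [[0, 0, 0], 0],
  [[0, 0, 0], 0],
], fingers=1)

```text
time: 13.35
ee_pos: [0.5724, -0.2024, 0.1009]
tcp_rot: [-3.141, -0.001, 2.284]
contact_force: [-0.6, -0.3, 0.7]
opening: 1.001
gripper_force: 0.0
```

apply_moves([
  [[0, 0, 0.1], 0],
  [[0, 0, 0.3], 0],
  [[0, 0, 0.7], 0],
  [[0, 0, 1.4], 0],
  [[0, 0, 2.2], 0],
])

```text
time: 13.85
ee_pos: [0.5721, -0.2022, 0.2124]
tcp_rot: [-3.141, -0.001, 2.285]
contact_force: [0.6, -0.1, -0.9]
opening: 0.998
gripper_force: 0.0
```

apply_moves([
  [[-0.3, -0.8, 0.3], 0],
  [[-0.6, -1.7, 0.3], 0],
  [[-0.9, -2.5, 0.3], 0],
  [[-1.2, -3.4, 0.3], 0],
  [[-1.4, -4.2, 0.3], 0],
])

```text
time: 14.35
ee_pos: [0.5013, -0.415, 0.2275]
tcp_rot: [-3.141, 0.001, 2.283]
contact_force: [-0.0, 0.1, -0.1]
opening: 1.0
gripper_force: 0.0
```

Run:
```python
from h import *
t=cap("top","pics/f.png");s=cap("scene")
def g(d,c,w=66,h=66,k=6):
    u,v=proj(d,[*c,.12]).astype(int); u0,v0=u-w//2,v-h//2; print(u0,v0)
    im=cv2.resize(d["frame"][v0:v0+h,u0:u0+w,::-1],None,fx=k,fy=k,interpolation=cv2.INTER_CUBIC)
    for z,r,col in ((.1335,.034,(0,0,255)),(.1165,.034,(255,0,0))):
        Q=[((proj(d,[c[0]+r*np.cos(a),c[1]+r*np.sin(a),z])-[u0-.5,v0-.5])*k-.5) for a in np.linspace(0,2*np.pi,60)]
        cv2.polylines(im,[np.array(Q).round().astype(int)],True,col,1)
    return im
cv2.imwrite("pics/c6.png",np.hstack([g(t,[.573,-.202]),g(s,[.573,-.202])]))
```

```text
348 188
242 176
```

View pics/c6.png

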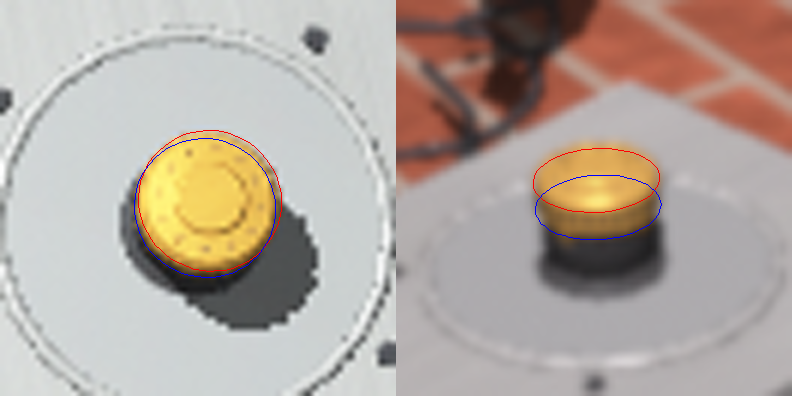

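The crown sits level and home on the cup: the head's outline matches the model at seat height (top crop 138–278, scene crop 535–660). The gripper is clear, so I'll hand in.

```bash
python3 -c "
from rig import job
print(job.job_done())"
```

```text
the job is handed in; nothing more can be done
None
```

I put the brass crown back on the burner: I turned it under light pressure until its lugs dropped into the slots, let it settle home, released it and handed the job in at about 14.5 s; no verdict was shown.

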